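# Take the isolating plug off its bayonet mount

## Robot

A 6-joint arm with a two-finger parallel gripper is mounted at the origin on the work surface. World frame = base frame: x ahead of the robot, y to its left, z up, the work surface at z = 0. Lengths are in m, angles in rad, forces in N, time in s.
With the tool pointing down it reaches from about 0.25 to 0.725 m from the base axis. Payload 9.7 kg.
Tool frame: the origin (TCP) lies at the very end of the fingers, on their centre line; the grasp point (between the pads) lies robot.hold_point_z behind it (robot.hold_point_z is the distance from the TCP to the grasp point, in m); z points along the fingers, y is the line along which they close (so a half turn about z gives the same grasp; the last joint's range is limited). The gripper opens to 85 mm and grips with 20 to 120 N. Pads are 22 mm wide; open, the fingers measure 114 mm over their backs; the gripper's body (76 mm by 85 mm) begins 54 mm behind the grasp point. The pads swing forward as they close: fully open they stand 13 mm farther back than shut.
Start: joints at [-1.271, 0.087, 0.176, 1.66, 0, 1.571], TCP at [0.162, -0.525, 0.231] pointing down, gripper open.
Joint ranges: [-3.13, 3.13], [-0.85, 1.81], [-1.15, 1.24], [-2.2, 2.28], [-1.44, 1.52], [-3.14, 3.14]. Speed limits (rad/s): [2.22, 2.22, 2.57, 3.14, 3.14, 3.14].

## Interface

Orientations are given as [roll, pitch, yaw] about the fixed x, y, z axes, in that order (R = Rz(yaw) Ry(pitch) Rx(roll)).
In Python, from workcell import robot, cams gives the robot as it stands. The module is installed in compiled form; this text tells all that it offers.
- The arm moves only by the shell command python3 -m crank 'ROWS' [FORCE]. ROWS is JSON, a list that holds one entry, the list of rows, each a list of 7 numbers: the shift along the tool's x, y, z in units of 25 mm (1.0 is 25 mm), then the turn, a rotation vector about the tool's x, y, z in units of 5 degrees (1.0 is 5 degrees), then the opening in per cent of the stroke, from 0 (shut) to 100 (fully open). A call has 1 to 10 rows; each row shifts and turns the commanded pose from where the row before left it, along the tool's axes as they then stand; what a row does not reach is not made up. A row lasts 1/12 s, in which the tool goes at most 41.7 mm and 7.16 degrees, less where a joint would pass 70% of its speed; a pose out of reach is approached as far as the arm can. A call is refused whole if a number of a shift passes 1 or a number of a turn 1, either way. A call with a gripper value outside its range is refused whole. The fingers move at their own pace and stop on an object; FORCE is the grip in N (left out, the last holds). Time passes only in rows, so rows that do not move let the fingers close. It gives the time, the measured TCP pose, the force, the opening and the grip force at its end, in the units of the state.
- robot.read_state(): the state, without advancing time (a new reading comes with each control period).
- cams.snapshot(name): name is "scene" or "top" or "wrist"; returns the picture (420x560x3 uint8, blue, green, red); there is no depth.
- cams.camera_params(name): a dict with "fx", "fy", "cx", "cy" (pixels), "cam_to_world" (4x4, takes a point from camera to world coordinates). Camera axes: x right, y down, z forward; pixel columns grow to the right and rows downward; lengths in m; the calibration is good to about 2 mm. The wrist camera is an equidistant fisheye: a pixel r from the principal point sees the ray r / f radians off the axis. A picture is of the moment at which its call begins: read the wrist's pose just before it. camera_params takes no time and is no camera call; for the wrist camera it gives the pose at the moment of the call.
- robot.sign_off(): hands the job in; it is judged then, once.
The state is a dict: "t": time; "q": joint angles; "dq": joint speeds; "joint_efforts": joint torques, N m; "ee_pos": TCP position; "orientation": TCP orientation; "ft_force": force on the tool from outside, world axes, zero at the start; "torque": the same for the moment, N m; "gripper_width": opening from 0.0 (shut) to 1.0 (fully open); "grasp_force": force on a finger pad.
Only numpy, scipy, OpenCV 4.12 (cv2) and the standard library are available. Lean on these libraries where they do the work, as an engineer would, in place of code of your own. Each camera call takes 0.05 s, during which the arm holds its last target. There are 200 camera calls.

## Task

Take the orange-handled isolating plug off the control desk: press the red release button fully down, turn the plug roughly a quarter turn anticlockwise until it gently meets its stop, and lift it straight off. Then set it down gently, standing upright on the cork pad, and let go; do not force the plug or the button and leave the other models where they are.

Things in the scene. Friction and masses are not known exactly. Their poses are not given: they have to be found in the camera images.
- mount: Dark brown bakelite mount, fixed on the teak panel (panel top at z = 16 mm). Origin: centre of the round socket's underside, on the panel; z is the socket axis, up. Socket outside diameter 92 mm, rim 34 mm and inner floor 12 mm above the origin. A tongue runs to -y and carries the red button, whose axis is 88 mm from the socket axis.
- socket_mouth (a point): Centre of the socket's rim, 34 mm above the mount's origin; axes as the mount's. Hidden inside are two notches, each with a hard stop; their angle differs each time by up to 18 degrees either way, so the end of the turn must be felt. Plug and mount crack if pressed together with over 45 N, all contacts added (reached at about 0.6 N m at the stop).
- plug: Isolating plug, 0.15 to 0.31 kg, seated in the socket at the start. Origin: centre of its flat underside, 12 mm above the mount's origin when seated; z up its axis. Brass boss 46 mm diameter, black skirt disc 72 mm diameter from 24 to 30 mm height, orange grip bar from 30 to 65 mm height, 14 mm thick along x, 60 mm long along y. Its y starts within 4 degrees of the mount's y; 1 mm of side play.
- plug_lugs (a point): On the plug's axis 10 mm above its underside, level with its two lugs at +y and -y (12 mm wide, 6 mm high, tips 33 mm out). Button up: a pin blocks the turn. Button down: it turns anticlockwise seen from above (positive about z) 52 to 96 degrees to the hard stop; there, or up to 3 degrees before, it lifts straight up, clear after 25 mm. Elsewhere it lifts only 2.5 mm.
- plug_grip (a point): Point on the plug's axis in the orange grip bar, 55 mm above the plug's underside, 10 mm under the bar's top; axes as the plug's.
- release (a joint): Red release button, 30 mm diameter, pressed straight down. Value: 0 up, 0.009 m fully down; it moves at about 4 N, stays where it is pushed, and ends on a hard stop. The pin is clear below about 6.5 mm; fully home means at least 7.5 mm. The button breaks above 30 N.
- button_top (a point): Centre of the red button's top face (44 mm above the mount's origin when up, 35 mm when down); moves with the button.
- pad: Square cork pad, 110 x 110 x 4 mm, fixed flat on the panel. Origin: centre of its underside; its top is 4 mm higher. The plug is to stand on it with its axis within 35 mm of the pad's centre.
- throttle: Cream plastic throttle box with black knob, 100 x 130 x 73 mm, loose bystander; origin centre of underside.
- railcar: Silver die-cast diesel railcar, 235 x 50 x 64 mm, loose bystander; origin centre of underside, x along its length.
- canopy: Green metal station canopy on a grey platform, 105 x 210 x 93 mm, loose bystander; origin centre of underside.
- bench: Oak platform bench model, 35 x 90 x 50 mm, loose bystander; origin centre of underside, seat length along y.
- paintpot: Small glass paint jar with green cap, 40 mm diameter, 50 mm high, loose bystander; origin centre of underside.
- driver: Screwdriver 170 mm long, loose bystander, lying along its x.
There are look-alikes about, which are no part of the job. There is more than one size of the plug; the one meant has the size given above.

How it is judged:
By the outcome, as a careful person would: the job done as asked, in the order asked, and still so for the second after the job is handed in, with the robot touching nothing.
It also fails if it takes over 72 s, if anything falls off the work surface, if the arm or the gripper's body presses on something with over 40 N, if the wrist force passes 120 N, or if a joint passes its speed limit or range.

## Working session

There is one attempt and no reset: what is moved stays moved. The work goes in short steps, Python scripts to look and compute and a shell command to move; the robot and the scene stay as the last step left them, time stands still between calls to the robot, and variables do not carry over. Pictures are saved under pics/ and viewed, at most 10 in all, crops included, and the job is handed in when it is done.

```bash
mkdir -p pics
python3 - <<'E'
from workcell import robot,cams
import cv2,numpy as np
print(robot.hold_point_z, robot.read_state())
for n in("scene","top"):
    im=cams.snapshot(n); cv2.imwrite(f"pics/{n}0.png",im)
    p=cams.camera_params(n); print(n,p)
E
```

```text
0.0187 {'t': 0.0, 'q': array([-1.27100443e+00,  8.74400903e-02,  1.75126495e-01,  1.65982666e+00,
        8.08490934e-06,  1.57079168e+00]), 'dq': array([ 0.00028318,  0.00037137,  0.00109988, -0.00050868,  0.00093535,
       -0.00104916]), 'joint_efforts': array([-2.34811268e-03, -5.20386815e+01,  4.64806116e+01,  1.59524189e-02,
       -2.63065874e-05, -1.10113252e-06]), 'ee_pos': array([ 0.16235667, -0.52523431,  0.23059015]), 'orientation': array([-3.14024873e+00, -8.09114436e-06,  2.99796531e-01]), 'ft_force': array([-0.5503369, -0.5074241, -0.5686833]), 'torque': array([ 0.00887978, -0.01193389, -0.03294686]), 'grasp_force': 0.0, 'gripper_width': 1.002052043973527}
scene {'fx': 397.1200652668584, 'fy': 397.1200652668584, 'cx': 279.48570036339197, 'cy': 210.60665197312204, 'cam_to_world': array([[-0.86441515,  0.32732939, -0.3816306 ,  0.91640699],
       [ 0.50277269,  0.56648066, -0.6529313 ,  0.74985153],
       [ 0.00246275, -0.75627715, -0.65424674,  0.86394545],
       [ 0.        ,  0.        ,  0.        ,  1.        ]])}
top {'fx': 515.9867060717627, 'fy': 515.9867060717627, 'cx': 276.0067970882002, 'cy': 209.77506989547348, 'cam_to_world': array([[-1.46764162e-02, -9.98525502e-01,  5.22630424e-02,
         4.04986478e-01],
       [-9.99891534e-01,  1.45918349e-02, -1.99959649e-03,
        -1.91562842e-02],
       [ 1.23403440e-03, -5.22867205e-02, -9.98631351e-01,
         1.41701563e+00],
       [ 0.00000000e+00,  0.00000000e+00,  0.00000000e+00,
         1.00000000e+00]])}
```

View pics/scene0.png

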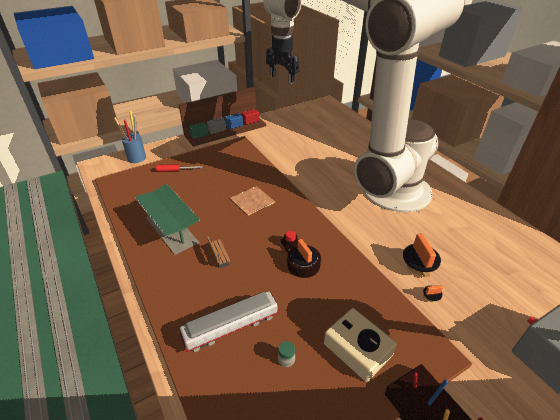

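View pics/top0.png

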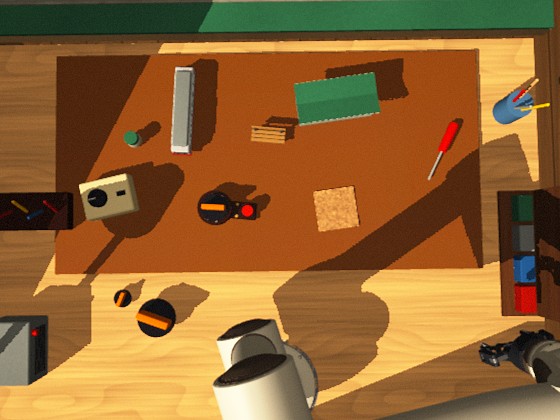

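The scene view shows the seated plug at (305,250) with the red button at (291,237). The top view shows it at (212,208), with the button at (247,211) and the pad at (336,208).
Candidates for the plug, by top-view pixel: the seated one (212,208), a large one at (156,318) and a small one at (122,298). The last two lie outside the panel with no mount. I choose (212,208). Other red things are the block at (525,299) and the driver handle at (450,135).

```bash
cat > h.py <<'E'
from workcell import robot,cams
import cv2,numpy as np
from scipy.spatial.transform import Rotation as R
def ray(n,uv,p=None):
    p=p or cams.camera_params(n); T=p["cam_to_world"]
    x=(uv[0]-p["cx"])/p["fx"]; y=(uv[1]-p["cy"])/p["fy"]
    d=np.array([x,y,1.])
    if n=="wrist":
        r=np.hypot(x,y); d=np.array([x/r*np.sin(r),y/r*np.sin(r),np.cos(r)]) if r>1e-9 else np.array([0,0,1.])
    return T[:3,3],T[:3,:3]@d
def onz(n,uv,z,p=None):
    o,d=ray(n,uv,p); return o+d*(z-o[2])/d[2]
def mask(im,col,box=None):
    h=cv2.cvtColor(im,cv2.COLOR_BGR2HSV); H,S,V=cv2.split(h)
    m={"red":((H<5)|(H>174))&(S>200)&(V>110),
       "orange":(H>=6)&(H<=15)&(S>190)&(V>170),
       "cork":(H>=8)&(H<=22)&(S<175)&(V>120)}[col].astype(np.uint8)*255
    if box:
        k=np.zeros_like(m);u0,v0,u1,v1=box;k[v0:v1,u0:u1]=255;m&=k
    return m
def blob(m):
    cs,_=cv2.findContours(m,cv2.RETR_EXTERNAL,cv2.CHAIN_APPROX_NONE)
    return max(cs,key=cv2.contourArea)
E
python3 - <<'E'
from h import *
im=cv2.imread("pics/top0.png")
for col,box,z in(("red",(235,195,262,225),.06),("orange",(192,198,232,218),.093),("cork",(305,178,365,238),.02)):
    c=blob(mask(im,col,box)); r=cv2.minAreaRect(c)
    P=np.array([onz("top",q,z) for q in cv2.boxPoints(r)])
    print(col,cv2.contourArea(c),r,onz("top",r[0],z).round(4),[np.linalg.norm(P[i]-P[i+1]).round(4) for i in(0,1)],P[:,:2].round(3).tolist())
im2=cv2.imread("pics/scene0.png")
for col,box in(("red",(280,228,300,246)),("orange",(294,238,316,264))):
    c=blob(mask(im2,col,box)); print(col,cv2.contourArea(c),cv2.minAreaRect(c))
a=cv2.resize(im[160:260,160:380],None,fx=3.4,fy=3.4,interpolation=2)
b=cv2.resize(im2[215:285,260:350],None,fx=3.4,fy=3.4,interpolation=2)
o=np.zeros((600,760,3),np.uint8);o[:340,:748]=a;o[345:345+b.shape[0],:b.shape[1]]=b
cv2.imwrite("pics/crop1.png",o)
E
```

```text
red 94.0 ((246.5, 210.5), (11.0, 11.0), 90.0) [0.4752 0.0558 0.06  ] [np.float64(0.029), np.float64(0.029)] [[0.49, 0.07], [0.49, 0.041], [0.461, 0.042], [0.461, 0.07]]
orange 106.0 ((211.99539184570312, 206.58306884765625), (22.24347686767578, 5.824352264404297), 3.1798300743103027) [0.4849 0.1426 0.093 ] [np.float64(0.015), np.float64(0.0572)] [[0.479, 0.172], [0.494, 0.171], [0.49, 0.114], [0.475, 0.115]]
cork 1098.0 ((335.2422790527344, 208.26040649414062), (39.71468734741211, 39.75132369995117), 81.57302856445312) [ 0.4799 -0.1826  0.02  ] [np.float64(0.1081), np.float64(0.1078)] [[0.526, -0.122], [0.541, -0.229], [0.434, -0.243], [0.419, -0.136]]
red 0.0 ((288.0, 240.0), (0.0, 0.0), 0.0)
orange 0.0 ((307.0, 252.0), (0.0, 0.0), 0.0)
```

View pics/crop1.png

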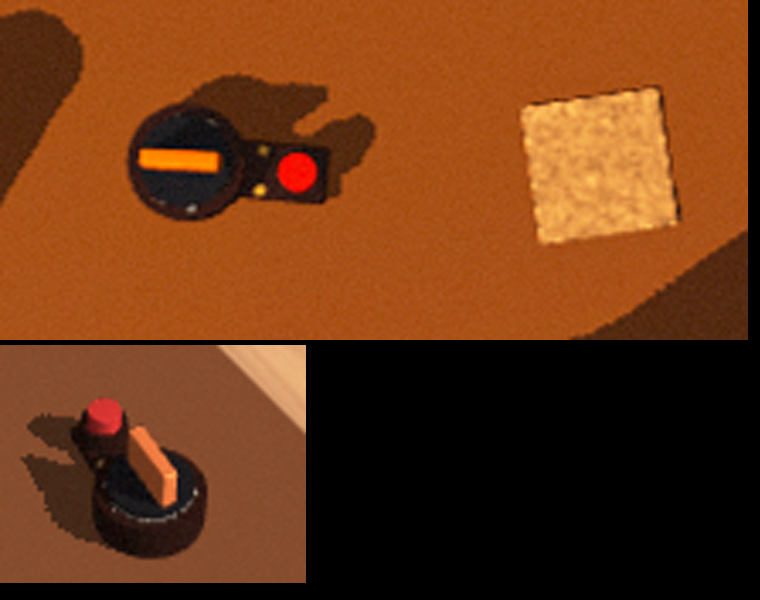

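The crop confirms it: the plug has a slim orange bar and a skirt about 72 mm across, seated in the mount, with the red button on the tongue. The button-to-plug distance measures 87 mm against the given 88, and the pad 108 mm against 110. Next I move above the button with the gripper shut.

```bash
python3 -m crank '[[[1,-1,0,0,0,0,0],[1,-1,0,0,0,0,0],[1,-1,0,0,0,0,0],[1,-1,0,0,0,0,0],[1,-1,0,0,0,0,0],[1,-1,0,0,0,0,0],[1,-1,0,0,0,0,0],[1,-1,0,0,0,0,0],[1,-1,0,0,0,0,0],[1,-1,0,0,0,0,0]]]' 40
python3 -m crank '[[[1,-1,0,0,0,0,0],[1,-1,0,0,0,0,0],[1,-1,0,0,0,0,0],[1,-1,0,0,0,0,0],[1,-1,0,0,0,0,0],[1,-1,0,0,0,0,0],[0,0,0,0,0,0,0]]]'
python3 -c "
from workcell import robot
print(robot.read_state()['q'])"
```

```text
t: 0.93
ee_pos: [0.3277, -0.2111, 0.2311]
orientation: [3.142, -0.0, 0.299]
ft_force: [0.7, -0.4, 0.3]
gripper_width: -0.001
grasp_force: 0.0
t: 1.52
ee_pos: [0.4281, -0.0209, 0.2304]
orientation: [-3.14, 0.0, 0.304]
ft_force: [0.7, -0.1, -1.5]
gripper_width: -0.001
grasp_force: 0.0
[-4.96188408e-02 -2.00563875e-01 -9.98739255e-02  1.67206391e+00
  1.33730778e-03  2.78761261e+00]
```

```bash
python3 -m crank '[[[0,0,0,0,0,-1,0],[0,0,0,0,0,-1,0],[0,0,0,0,0,-1,0],[0,0,0,0,0,-1,0],[0,0,0,0,0,-1,0],[0,0,0,0,0,-1,0],[0,0,0,0,0,-1,0],[0,0,0,0,0,-1,0],[0,0,0,0,0,-1,0],[0,0,0,0,0,-1,0]]]'
python3 -m crank '[[[0,0,0,0,0,-1,0],[0,0,0,0,0,-1,0],[0,0,0,0,0,-1,0],[0,0,0,0,0,-0.8,0],[0,0,0,0,0,0,0],[0,0,0,0,0,0,0]]]'
python3 - <<'E'
from h import *
p=cams.camera_params("wrist");s=robot.read_state()
im=cams.snapshot("wrist"); cv2.imwrite("pics/w1.png",im)
print(s["q"],s["ee_pos"],p)
E
```

```text
t: 2.35
ee_pos: [0.4262, -0.0254, 0.231]
orientation: [-3.141, 0.0, 1.177]
ft_force: [-0.8, -0.7, 0.6]
gripper_width: 0.004
grasp_force: 0.0
t: 2.85
ee_pos: [0.4263, -0.0253, 0.2311]
orientation: [-3.141, 0.0, 1.502]
ft_force: [-0.1, 0.0, -0.8]
gripper_width: -0.001
grasp_force: 0.0
[-5.93243080e-02 -2.04089578e-01 -1.01532626e-01  1.67375654e+00
 -6.04666744e-05  1.58062266e+00] [ 0.42630874 -0.02533744  0.23110489] {'fx': 325.19226210127806, 'fy': 325.19226210127806, 'cx': 279.9882094308837, 'cy': 205.31174425058694, 'cam_to_world': array([[ 9.97594438e-01, -6.66884854e-02, -1.89204405e-02,
         4.31487704e-01],
       [-6.93191539e-02, -9.57971754e-01, -2.78361227e-01,
         4.58595725e-02],
       [ 4.38241066e-04,  2.79003161e-01, -9.60290083e-01,
         3.73702123e-01],
       [ 0.00000000e+00,  0.00000000e+00,  0.00000000e+00,
         1.00000000e+00]])}
```

View pics/w1.png

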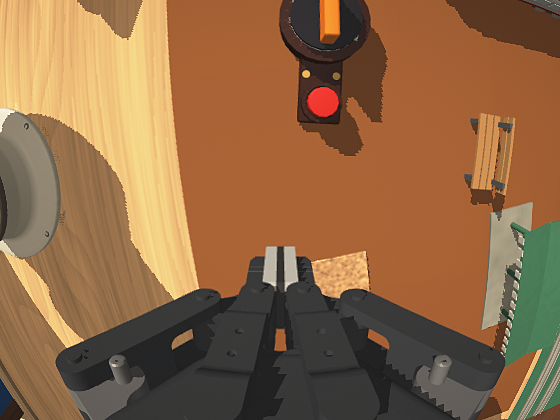

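The wrist view shows the red button at (322,101), the seated plug's bar at (331,20), and the shut finger tips at about (280,265).

```bash
cat >> h.py <<'E'
def totool(dw,yaw): # world xy shift -> tool units (tool down)
    c,s=np.cos(yaw),np.sin(yaw); return np.array([c*dw[0]+s*dw[1], s*dw[0]-c*dw[1]])/.025
def look(col,z,box=None,name=None,show=True):
    p=cams.camera_params("wrist"); s=robot.read_state(); im=cams.snapshot("wrist")
    if name: cv2.imwrite(name,im)
    c=blob(mask(im,col,box)); P=np.array([onz("wrist",q,z,p) for q in c[:,0]])
    (cx,cy),(w,h),a=cv2.minAreaRect((P[:,:2]*1000).astype(np.float32)); ctr=np.array([cx,cy])/1000
    if show: print(col,cv2.minAreaRect(c)[0],"xy",ctr.round(4),"size mm",round(w,1),round(h,1),"ang",round(a,1),"d_tool",totool(ctr-s["ee_pos"][:2],s["orientation"][2]).round(2),"z",s["ee_pos"][2].round(4))
    return ctr,P,s
E
python3 - <<'E'
from h import *
p=cams.camera_params("wrist")
im=cv2.imread("pics/w1.png");c=blob(mask(im,"red",(295,80,350,125)))
P=np.array([onz("wrist",q,.06,p) for q in c[:,0]]); r=cv2.minAreaRect((P[:,:2]*1000).astype(np.float32)); print(r)
s=robot.read_state(); print(totool(np.array(r[0])/1000-s["ee_pos"][:2],s["orientation"][2]))
E
```

```text
((473.338134765625, 54.826393127441406), (29.003440856933594, 29.197689056396484), 42.24306106567383)
[3.32831093 1.65298738]
```

```bash
python3 -m crank '[[[0.83,0.41,0,0,0,0,0],[0.83,0.41,0,0,0,0,0],[0.83,0.41,0.5,0,0,0,0],[0.83,0.42,0.5,0,0,0,0],[0,0,1,0,0,0,0],[0,0,1,0,0,0,0],[0,0,1,0,0,0,0],[0,0,1,0,0,0,0],[0,0,0.8,0,0,0,0],[0,0,0,0,0,0,0]]]'
python3 - <<'E'
from h import *
print(robot.read_state()["ft_force"])
look("red",.06,(200,60,400,320),"pics/w2.png")
E
```

```text
t: 3.73
ee_pos: [0.4709, 0.0546, 0.0822]
orientation: [-3.136, 0.001, 1.502]
ft_force: [-0.3, -0.3, 0.0]
gripper_width: -0.004
grasp_force: 0.0
[-0.3115286  -0.27412791  0.03584828]
red (284.5, 233.5) xy [0.4743 0.0617] size mm 26.2 29.3 ang 84.5 d_tool [0.29 0.11] z 0.0822
```

View pics/w2.png

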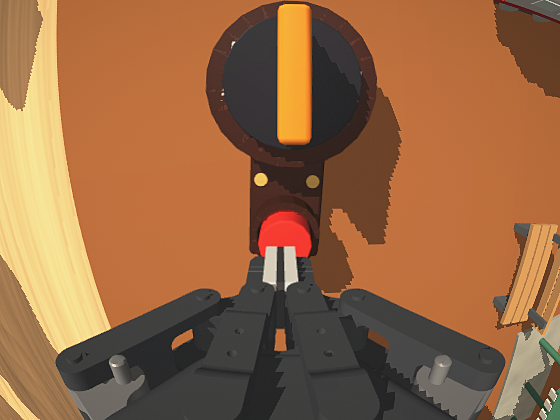

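The fingers stand over the near edge of the red button at (285,233). I nudge the tool forward, then press in small steps.

```bash
python3 -m crank '[[[0.08,0.1,0.3,0,0,0,0],[0,0,0.4,0,0,0,0],[0,0,0.1,0,0,0,0],[0,0,0,0,0,0,0]]]'
python3 -m crank '[[[0,0,0.08,0,0,0,0],[0,0,0.08,0,0,0,0],[0,0,0,0,0,0,0]]]'
python3 -m crank '[[[0,0,0.06,0,0,0,0],[0,0,0.06,0,0,0,0],[0,0,0,0,0,0,0]]]'
```

```text
t: 4.12
ee_pos: [0.4756, 0.0567, 0.0659]
orientation: [-3.141, 0.0, 1.504]
ft_force: [-0.2, -0.7, -0.3]
gripper_width: 0.003
grasp_force: 0.0
t: 4.37
ee_pos: [0.4758, 0.0567, 0.0623]
orientation: [3.141, -0.0, 1.504]
ft_force: [-0.5, -0.1, -0.5]
gripper_width: -0.0
grasp_force: 0.0
t: 4.62
ee_pos: [0.4759, 0.0567, 0.0594]
orientation: [3.141, -0.0, 1.504]
ft_force: [0.4, -0.1, 0.4]
gripper_width: -0.002
grasp_force: 0.3
```

```bash
python3 -m crank '[[[0,0,0.06,0,0,0,0],[0,0,0.06,0,0,0,0],[0,0,0,0,0,0,0]]]'
python3 -m crank '[[[0,0,0.05,0,0,0,0],[0,0,0.05,0,0,0,0],[0,0,0,0,0,0,0]]]'
```

```text
t: 4.87
ee_pos: [0.4759, 0.0567, 0.0563]
orientation: [3.141, -0.0, 1.504]
ft_force: [0.5, 0.1, 3.0]
gripper_width: -0.002
grasp_force: 1.3
t: 5.12
ee_pos: [0.4759, 0.0567, 0.0536]
orientation: [3.141, -0.0, 1.504]
ft_force: [1.6, -0.6, 2.4]
gripper_width: -0.002
grasp_force: 1.3
```

```bash
python3 -m crank '[[[0,0,0.04,0,0,0,0],[0,0,0.02,0,0,0,0],[0,0,0,0,0,0,0]]]'
python3 -m crank '[[[0,0,0.02,0,0,0,0],[0,0,0.02,0,0,0,0],[0,0,0,0,0,0,0]]]'
```

```text
t: 5.37
ee_pos: [0.4759, 0.0567, 0.0522]
orientation: [3.141, -0.0, 1.504]
ft_force: [1.6, -0.4, 2.1]
gripper_width: -0.0
grasp_force: 1.4
t: 5.62
ee_pos: [0.4759, 0.0567, 0.0513]
orientation: [3.141, 0.0, 1.504]
ft_force: [2.0, -1.2, 2.4]
gripper_width: 0.002
grasp_force: 1.6
```

```bash
python3 -m crank '[[[0,0,0.02,0,0,0,0],[0,0,0,0,0,0,0]]]'
python3 -m crank '[[[0,0,0.02,0,0,0,0],[0,0,0,0,0,0,0]]]' | grep -E "pos|force"
```

```text
t: 5.78
ee_pos: [0.4759, 0.0567, 0.0508]
orientation: [3.141, -0.0, 1.504]
ft_force: [1.7, -1.9, 4.3]
gripper_width: -0.001
grasp_force: 2.0
ee_pos: [0.4759, 0.0567, 0.0505]
ft_force: [1.2, -2.0, 6.3]
grasp_force: 2.9
```

```bash
python3 -m crank '[[[0,0,0.03,0,0,0,0],[0,0,0,0,0,0,0]]]' | grep -E "pos|force"
python3 -m crank '[[[0,0,-0.1,0,0,0,0],[0,0,-0.5,0,0,0,0],[0,0,-1,0,0,0,0],[0,0,-1,0,0,0,0],[0,0,-1,0,0,0,50],[0,0,-0.5,0,0,0,50],[0,0,-0.2,0,0,0,50],[0,0,0,0,0,0,50],[0,0,0,0,0,0,50]]]'
python3 - <<'E'
from h import *
look("red",.051,(200,60,400,320),"pics/w3.png")
c,P,s=look("orange",.093,(200,0,400,250))
print(P.min(0),P.max(0))
E
```

```text
ee_pos: [0.476, 0.0567, 0.0501]
ft_force: [0.1, -2.1, 8.1]
grasp_force: 4.2
t: 6.87
ee_pos: [0.4754, 0.0567, 0.156]
orientation: [-3.14, 0.0, 1.504]
ft_force: [0.4, -0.2, 0.3]
gripper_width: 0.5
grasp_force: 0.0
red (277.5, 205.0) xy [0.4734 0.0564] size mm 29.1 30.7 ang 20.9 d_tool [-0.02 -0.08] z 0.156
orange (282.5, 91.0) xy [0.4827 0.1421] size mm 57.4 13.2 ang 86.3 d_tool [3.43 0.07] z 0.1556
[0.47440658 0.11373294 0.093     ] [0.49111478 0.17037844 0.093     ]
```

View pics/w3.png

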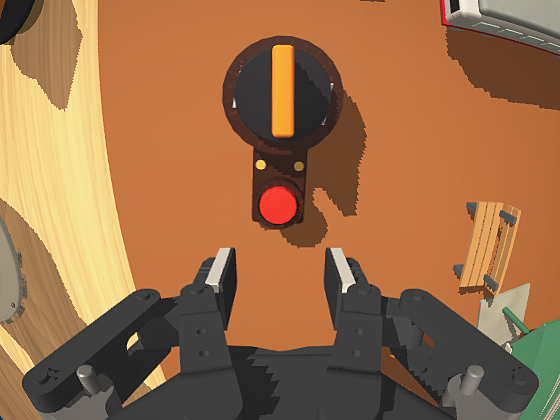

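The button is down, its disc at (278,205) measuring about 30 mm at z = 51 mm. The bar at (283,91) measures 57 x 13 mm at 86.3°, so the tool's yaw already matches. I move over it and check again.

```bash
python3 -m crank '[[[0.7,0.02,0,0,0,0,50],[1,0.02,0,0,0,0,50],[1,0.02,0,0,0,0,50],[0.5,0.01,0,0,0,0,50],[0.23,0,0.2,0,0,0,50],[0,0,0.2,0,0,0,50],[0,0,0,0,0,0,50],[0,0,0,0,0,0,50]]]'
python3 - <<'E'
from h import *
c,P,s=look("orange",.093,(180,100,400,400),"pics/w4.png")
E
```

```text
t: 7.63
ee_pos: [0.4828, 0.1412, 0.1462]
orientation: [-3.14, 0.001, 1.503]
ft_force: [0.2, 0.1, 0.5]
gripper_width: 0.5
grasp_force: 0.0
orange (280.0, 217.0) xy [0.4834 0.1464] size mm 63.5 12.7 ang 85.5 d_tool [0.21 0.01] z 0.1462
```

View pics/w4.png

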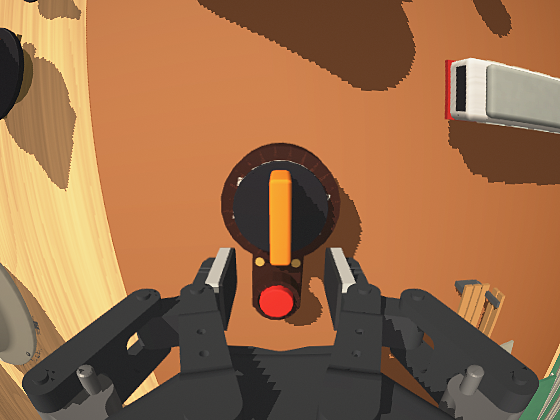

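The bar at (280,217) sits midway between the open fingers, with the tool about 2 mm short along its length. I descend and grip.

```bash
python3 -m crank '[[[0.07,0.01,0.5,0,0,0,50],[0,0,0.9,0,0,0,50],[0,0,0.9,0,0,0,50],[0,0,0.5,0,0,0,50],[0,0,0.3,0,0,0,50],[0,0,0.1,0,0,0,50],[0,0,0,0,0,0,50],[0,0,0,0,0,0,50]]]'
python3 -m crank '[[[0,0,0,0,0,0,25],[0,0,0,0,0,0,20],[0,0,0,0,0,0,10],[0,0,0,0,0,0,0],[0,0,0,0,0,0,0],[0,0,0,0,0,0,0]]]' 40
python3 -c "
from workcell import robot
s=robot.read_state();print(s['torque'],s['ee_pos'],s['orientation'])"
```

```text
t: 8.35
ee_pos: [0.4841, 0.144, 0.0679]
orientation: [3.14, -0.0, 1.504]
ft_force: [-0.9, 0.2, -0.4]
gripper_width: 0.499
grasp_force: 0.0
t: 8.85
ee_pos: [0.4839, 0.144, 0.0677]
orientation: [3.141, -0.0, 1.504]
ft_force: [-1.2, -0.3, 5.1]
gripper_width: 0.156
grasp_force: 42.9
[-0.03130411  0.13892989  0.02374119] [0.48394879 0.1440311  0.06772743] [ 3.14052547e+00 -4.21986925e-04  1.50413495e+00]
```

```bash
cat > t.py <<'E'
from workcell import robot
import numpy as np
s=robot.read_state();print("yaw",np.degrees(s['orientation'][2]).round(2),"M",s['torque'].round(3),"F",s['ft_force'].round(1),"p",s['ee_pos'].round(4),"w",round(s['gripper_width'],3),round(s['grasp_force'],1))
E
python3 -m crank '[[[0,0,-0.03,0,0,-0.2,0],[0,0,0,0,0,-0.4,0],[0,0,0,0,0,-0.4,0],[0,0,0,0,0,0,0]]]' >/dev/null; python3 t.py
python3 -m crank '[[[0,0,0,0,0,-0.4,0],[0,0,0,0,0,-0.4,0],[0,0,0,0,0,-0.2,0],[0,0,0,0,0,0,0]]]' >/dev/null; python3 t.py
```

```text
yaw 91.29 M [-0.235 -0.126 -0.021] F [-1.6 -1.7  1.3] p [0.4837 0.1437 0.0678] w 0.155 42.3
yaw 96.17 M [-0.377 -0.148 -0.032] F [ 1.1 -1.1  1.3] p [0.4837 0.1437 0.0677] w 0.154 42.2
```

```bash
python3 -m crank '[[[0,0,0,0,0,-0.5,0],[0,0,0,0,0,-0.7,0],[0,0,0,0,0,-0.7,0],[0,0,0,0,0,-0.7,0],[0,0,0,0,0,-0.4,0],[0,0,0,0,0,0,0]]]' >/dev/null; python3 t.py
python3 -m crank '[[[0,0,0,0,0,-0.5,0],[0,0,0,0,0,-0.7,0],[0,0,0,0,0,-0.7,0],[0,0,0,0,0,-0.7,0],[0,0,0,0,0,-0.4,0],[0,0,0,0,0,0,0]]]' >/dev/null; python3 t.py
python3 -m crank '[[[0,0,0,0,0,-0.4,0],[0,0,0,0,0,-0.3,0],[0,0,0,0,0,0,0]]]' >/dev/null; python3 t.py
```

```text
yaw 111.2 M [-0.139 -0.074  0.004] F [ 0.3 -1.2  1.1] p [0.4836 0.1439 0.0678] w 0.156 42.2
yaw 126.13 M [-0.662  0.319 -0.061] F [-1.2 -4.   2.7] p [0.4834 0.1436 0.0678] w 0.154 42.5
yaw 129.57 M [-0.901  0.411 -0.088] F [-2.6 -3.3  2.9] p [0.4833 0.1436 0.0678] w 0.153 42.6
```

```bash
python3 -m crank '[[[-0.02,-0.04,0,0,0,0,0],[0,0,0,0,0,-0.3,0],[0,0,0,0,0,-0.3,0],[0,0,0,0,0,0,0]]]' >/dev/null; python3 t.py
python3 -m crank '[[[0,0,0,0,0,-0.3,0],[0,0,0,0,0,-0.3,0],[0,0,0,0,0,0,0]]]' >/dev/null; python3 t.py
python3 -m crank '[[[0,0,0,0,0,-0.3,0],[0,0,0,0,0,-0.3,0],[0,0,0,0,0,0,0]]]' >/dev/null; python3 t.py
```

```text
yaw 132.64 M [ 0.014  0.234 -0.022] F [-0.7  0.2  2.1] p [0.483  0.1432 0.0678] w 0.157 42.4
yaw 135.63 M [ 0.017  0.41  -0.033] F [-2.6 -0.1  3.3] p [0.483  0.1431 0.0678] w 0.158 42.4
yaw 138.62 M [-0.029  0.482 -0.046] F [-2.9  0.   2.7] p [0.4829 0.143  0.0678] w 0.157 42.5
```

```bash
python3 -m crank '[[[0.02,-0.02,0,0,0,-0.3,0],[0,0,0,0,0,-0.3,0],[0,0,0,0,0,0,0]]]' >/dev/null; python3 t.py
python3 -m crank '[[[0,0,0,0,0,-0.3,0],[0,0,0,0,0,-0.3,0],[0,0,0,0,0,0,0]]]' >/dev/null; python3 t.py
python3 -m crank '[[[0,0,0,0,0,-0.3,0],[0,0,0,0,0,-0.2,0],[0,0,0,0,0,0,0]]]' >/dev/null; python3 t.py
```

```text
yaw 141.61 M [-0.002 -0.057  0.046] F [-0.3  0.5  0.7] p [0.4827 0.143  0.0678] w 0.151 42.2
yaw 144.6 M [ 0.029 -0.114  0.036] F [-0.6 -0.4  0.5] p [0.4827 0.1429 0.0678] w 0.157 42.2
yaw 147.13 M [ 0.08  -0.217 -0.014] F [0.6 0.6 1.3] p [0.4826 0.1429 0.0678] w 0.159 42.1
```

```bash
python3 -m crank '[[[0,0,0,0,0,-0.25,0],[0,0,0,0,0,-0.25,0],[0,0,0,0,0,0,0]]]' >/dev/null; python3 t.py
python3 -m crank '[[[0,0,0,0,0,-0.25,0],[0,0,0,0,0,-0.25,0],[0,0,0,0,0,0,0]]]' >/dev/null; python3 t.py
python3 -m crank '[[[0,0,0,0,0,-0.25,0],[0,0,0,0,0,-0.2,0],[0,0,0,0,0,0,0]]]' >/dev/null; python3 t.py
```

```text
yaw 149.76 M [ 0.054 -0.179  0.067] F [ 0.9  0.6 -0.8] p [0.4825 0.1428 0.0678] w 0.154 42.1
yaw 152.28 M [-0.021 -0.189  0.024] F [ 0.8 -0.8  0.9] p [0.4825 0.1428 0.0678] w 0.156 42.1
yaw 154.52 M [ 0.036 -0.15   0.019] F [ 0.2 -0.8  0. ] p [0.4824 0.1428 0.0678] w 0.156 42.1
```

```bash
python3 -m crank '[[[0,0,0,0,0,-0.25,0],[0,0,0,0,0,-0.2,0],[0,0,0,0,0,0,0]]]' >/dev/null; python3 t.py
python3 -m crank '[[[0,0,0,0,0,-0.25,0],[0,0,0,0,0,-0.2,0],[0,0,0,0,0,0,0]]]' >/dev/null; python3 t.py
python3 -m crank '[[[0,0,0,0,0,-0.25,0],[0,0,0,0,0,-0.2,0],[0,0,0,0,0,0,0]]]' >/dev/null; python3 t.py
```

```text
yaw 156.77 M [-0.05  -0.116 -0.045] F [ 0.8 -0.8 -0.2] p [0.4824 0.1428 0.0678] w 0.156 42.1
yaw 159.02 M [-0.125 -0.094  0.031] F [ 1.1 -0.6  1.5] p [0.4824 0.1428 0.0678] w 0.155 42.2
yaw 161.27 M [-0.243 -0.051 -0.057] F [-0.2 -1.4  1.3] p [0.4824 0.1427 0.0678] w 0.155 42.2
```

```bash
python3 -m crank '[[[0,0,0,0,0,-0.25,0],[0,0,0,0,0,-0.2,0],[0,0,0,0,0,0,0]]]' >/dev/null; python3 t.py
python3 -m crank '[[[0,0,0,0,0,-0.25,0],[0,0,0,0,0,-0.2,0],[0,0,0,0,0,0,0]]]' >/dev/null; python3 t.py
```

```text
yaw 163.51 M [-0.617  0.077 -0.056] F [ 0.3 -2.1  1. ] p [0.4824 0.1427 0.0678] w 0.15 42.3
yaw 165.76 M [-0.835  0.164 -0.091] F [-1.5 -4.4  1.5] p [0.4824 0.1426 0.0678] w 0.153 42.4
```

```bash
python3 -m crank '[[[0,0,0,0,0,-0.25,0],[0,0,0,0,0,-0.15,0],[0,0,0,0,0,0,0]]]' >/dev/null; python3 t.py
```

```text
yaw 167.7 M [-1.06   0.317 -0.959] F [-1.3 -5.   3.6] p [0.4824 0.1425 0.0678] w 0.153 47.4
```

The stop is met at about 81° turned, with the moment higher than I wanted. I back off about 1.3° at once and centre the tool.

```bash
python3 -m crank '[[[0,0,0,0,0,0.15,0],[0,0,0,0,0,0.1,0],[0,0,0,0,0,0,0]]]' >/dev/null; python3 t.py
```

```text
yaw 166.41 M [-1.166  0.244 -0.382] F [-1.2 -5.6  2.4] p [0.4824 0.1426 0.0678] w 0.157 42.7
```

```bash
python3 -m crank '[[[0,-0.04,0,0,0,0.1,0],[0,0,0,0,0,0,0]]]' >/dev/null; python3 t.py
```

```text
yaw 165.94 M [ 0.095 -0.076 -0.098] F [0.8 0.9 0.5] p [0.4823 0.1423 0.0678] w 0.15 42.1
```

```bash
python3 -m crank '[[[0,0,-0.05,0,0,0,0],[0,0,-0.05,0,0,0,0],[0,0,0,0,0,0,0]]]' >/dev/null; python3 t.py
python3 -m crank '[[[0,0,-0.04,0,0,0,0],[0,0,-0.04,0,0,0,0],[0,0,0,0,0,0,0]]]' >/dev/null; python3 t.py
```

```text
yaw 165.96 M [ 0.779 -0.052 -0.093] F [ 1.3  3.7 -2.6] p [0.4821 0.1423 0.0702] w 0.156 41.7
yaw 165.95 M [ 1.068 -0.046 -0.133] F [-1.   4.6 -3.4] p [0.4822 0.1422 0.0724] w 0.151 41.6
```

Lifted 4.6 mm with only about 3 N, so the lugs are in the notches. I continue straight up.

```bash
python3 -m crank '[[[0,0.02,-0.05,0,0,0,0],[0,0,-0.1,0,0,0,0],[0,0,-0.1,0,0,0,0],[0,0,0,0,0,0,0]]]' >/dev/null; python3 t.py
python3 -m crank '[[[0,0,-0.1,0,0,0,0],[0,0,-0.15,0,0,0,0],[0,0,-0.15,0,0,0,0],[0,0,0,0,0,0,0]]]' >/dev/null; python3 t.py
python3 -m crank '[[[0,0,-0.2,0,0,0,0],[0,0,-0.2,0,0,0,0],[0,0,-0.3,0,0,0,0],[0,0,-0.5,0,0,0,0],[0,0,-1,0,0,0,0],[0,0,-0.7,0,0,0,0],[0,0,-0.3,0,0,0,0],[0,0,0,0,0,0,0],[0,0,0,0,0,0,0]]]' >/dev/null; python3 t.py
```

```text
yaw 165.92 M [ 0.342  0.421 -0.077] F [-1.6  1.3  0.9] p [0.4823 0.1422 0.0792] w 0.153 42.0
yaw 165.92 M [ 0.021 -0.01   0.017] F [-0.2 -0.3 -0.1] p [0.4829 0.1423 0.0896] w 0.157 41.9
yaw 165.93 M [0.045 0.056 0.012] F [ 0.5 -0.2 -1.9] p [0.4825 0.1424 0.1686] w 0.158 41.9
```

```bash
python3 -m crank '[[[-0.1,-0.4,0,0,0,0,0],[-0.2,-0.8,0,0,0,0,0],[-0.24,-1,0,0,0,0,0],[-0.24,-1,0,0,0,0,0],[-0.24,-1,0,0,0,0,0],[-0.24,-1,0,0,0,0,0],[-0.24,-1,0,0,0,0,0],[-0.24,-1,0,0,0,0,0],[-0.24,-1,0,0,0,0,0],[-0.24,-1,0,0,0,0,0]]]' >/dev/null
python3 -m crank '[[[-0.24,-1,0,0,0,0,0],[-0.24,-1,0,0,0,0,0],[-0.24,-0.8,0,0,0,0,0],[-0.2,-0.4,0,0,0,0,0],[-0.1,-0.2,0,0,0,0,0],[0,0,0,0,0,0,0],[0,0,0,0,0,0,0],[0,0,0,0,0,0,0]]]' >/dev/null; python3 t.py
python3 - <<'E'
from h import *
im=cams.snapshot("wrist");t=cams.snapshot("scene")
o=np.zeros((420,800,3),np.uint8);o[:, :560]=im;o[:240,560:]=cv2.resize(t[130:290,200:360],(240,240));cv2.imwrite("pics/w5.png",o)
E
```

```text
yaw 165.98 M [0.012 0.048 0.002] F [-0.5  0.7 -1.3] p [ 0.4843 -0.182   0.1684] w 0.154 41.9
```

View pics/w5.png

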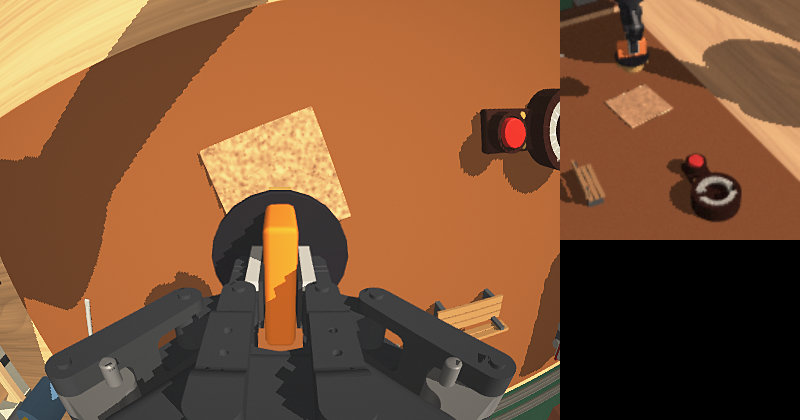

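The wrist view shows the plug held upright at (282,255), with the pad's far part visible at (275,165). The scene inset shows the socket empty and the button still down. I descend to the pad.

```bash
python3 -m crank '[[[0.05,0,0.4,0,0,0,0],[0.1,0,0.8,0,0,0,0],[0,0,0.9,0,0,0,0],[0,0,0.7,0,0,0,0],[0,0,0.5,0,0,0,0],[0,0,0.4,0,0,0,0],[0,0,0.25,0,0,0,0],[0,0,0.1,0,0,0,0],[0,0,0,0,0,0,0],[0,0,0,0,0,0,0]]]' >/dev/null; python3 t.py
```

```text
yaw 165.93 M [ 0.022 -0.031 -0.016] F [ 0.1 -0.3 -1.5] p [ 0.4811 -0.1821  0.068 ] w 0.154 41.8
```

```bash
python3 -m crank '[[[0,0,0.04,0,0,0,0],[0,0,0.03,0,0,0,0],[0,0,0,0,0,0,0]]]' >/dev/null; python3 t.py
```

```text
yaw 165.92 M [-0.019  0.028 -0.005] F [ 0.5 -0.3 -2.4] p [ 0.4809 -0.1821  0.0658] w 0.157 41.8
```

```bash
python3 -m crank '[[[0,0,0.05,0,0,0,0],[0,0,0.05,0,0,0,0],[0,0,0.03,0,0,0,0],[0,0,0,0,0,0,0]]]' >/dev/null; python3 t.py
python3 -m crank '[[[0,0,0.03,0,0,0,0],[0,0,0.02,0,0,0,0],[0,0,0,0,0,0,0]]]' >/dev/null; python3 t.py
```

```text
yaw 165.93 M [0.028 0.01  0.017] F [-0.4  0.4 -1.2] p [ 0.4806 -0.1819  0.062 ] w 0.152 41.8
yaw 165.93 M [-0.027  0.037  0.014] F [-0.2 -0.2 -1.8] p [ 0.4806 -0.182   0.0609] w 0.157 41.8
```

```bash
python3 -m crank '[[[0,0,0.02,0,0,0,0],[0,0,0.02,0,0,0,0],[0,0,0,0,0,0,0]]]' >/dev/null; python3 t.py
python3 -m crank '[[[0,0,0.02,0,0,0,0],[0,0,0,0,0,0,0]]]' >/dev/null; python3 t.py
```

```text
yaw 165.93 M [ 0.01  -0.053  0.043] F [ 0.2 -1.7 -1. ] p [ 0.4806 -0.182   0.0599] w 0.153 41.8
yaw 165.93 M [ 0.007  0.247 -0.023] F [-0.8 -0.2  0.8] p [ 0.4807 -0.182   0.0598] w 0.154 42.1
```

```bash
python3 -m crank '[[[0,0,0.01,0,0,0,0],[0,0,0,0,0,0,0]]]' >/dev/null; python3 t.py
python3 -m crank '[[[0,0,0,0,0,0,20],[0,0,0,0,0,0,30],[0,0,0,0,0,0,40],[0,0,0,0,0,0,50],[0,0,0,0,0,0,50],[0,0,0,0,0,0,50]]]' >/dev/null; python3 t.py
```

```text
yaw 165.93 M [0.09  0.482 0.008] F [-1.4  0.1  4.6] p [ 0.4807 -0.1821  0.0597] w 0.153 42.7
yaw 165.93 M [-0.017  0.048  0.058] F [-0.4  0.6 -0.2] p [ 0.4807 -0.182   0.0592] w 0.5 0.0
```

```bash
python3 -m crank '[[[0,0,-0.2,0,0,0,50],[0,0,-0.5,0,0,0,50],[0,0,-0.8,0,0,0,50],[0,0,-1,0,0,0,50],[0,0,-1,0,0,0,50],[0,0,-0.8,0,0,0,50],[-0.8,0,-0.3,0,0,0,50],[-1,0,0,0,0,0,50],[-0.5,0,0,0,0,0,50],[0,0,0,0,0,0,50]]]' >/dev/null; python3 t.py
python3 - <<'E'
from h import *
im=cams.snapshot("wrist");t=cams.snapshot("scene")
o=np.zeros((420,800,3),np.uint8);o[:, :560]=im;o[:240,560:]=cv2.resize(t[130:290,200:360],(240,240));cv2.imwrite("pics/w6.png",o)
E
```

```text
yaw 165.94 M [ 0.039 -0.033  0.03 ] F [ 0.4 -0.1 -1. ] p [ 0.5383 -0.1964  0.1749] w 0.499 0.0
```

View pics/w6.png

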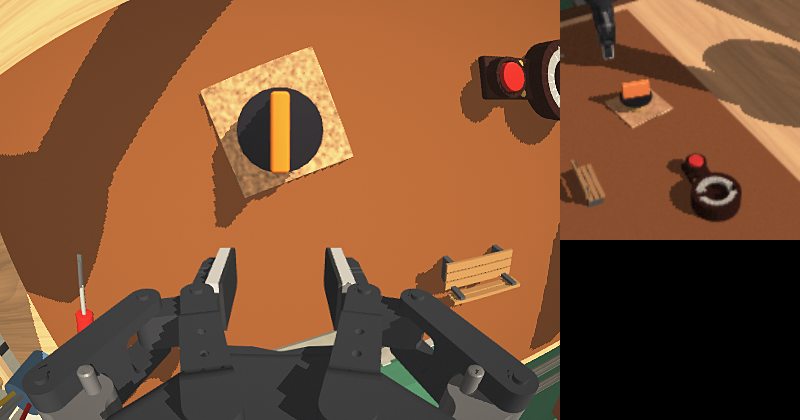

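The plug stands upright at the middle of the cork pad, its bar at (280,132). The button is down, the fingers are clear, and the canopy, bench and driver look undisturbed. I hand it in.

```bash
python3 -c "
from workcell import robot
print(robot.sign_off())"
```

```text
the job is handed in; nothing more can be done
None
```

The plug is off the desk and standing upright on the cork pad, let go, and the job is handed in; but at the stop the measured moment briefly reached about 0.96 N m, over the 0.6 N m crack guide, so I can't rule out a crack there.

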